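Set the pipe length gauge to its marked stop

ROBOT

A 6-joint arm with a two-finger parallel gripper is mounted at the origin on the work surface. World frame = base frame: x ahead of the robot, y to its left, z up, the work surface at z = 0. Lengths are in mm, angles in degrees, forces in N, time in s.
With the tool pointing down it reaches from about 350 to 850 mm from the base axis. Payload 8.1 kg.
Tool frame: the origin (TCP) lies midway between the tips of the shut fingers; the grasp point (between the pads) lies 19 mm behind it (hold_point_z is the distance from the TCP to the grasp point, in mm); z points along the fingers, y is the direction in which the jaws open and shut (so a half turn about z gives the same grasp; the last joint's range is limited). The gripper opens to 85 mm and grips with 20 to 120 N. Pads are 22 mm wide; open, the fingers measure 114 mm over their backs; the gripper's body (76 mm by 85 mm) begins 54 mm behind the grasp point. The pads swing forward as they close: fully open they stand 13 mm farther back than shut.
Start: joints at [59.679, 7.471, 85.268, -0, 87.261, -4.893], TCP at [257.605, 541.89, 231.292] pointing down, gripper open.
Joint ranges: [-169.43, 169.43], [-51.17, 129.36], [1.28, 143.12], [-76.62, 256.62], [0, 156.53], [-152.29, 152.29]. Speed limits (degrees/s): [136.94, 136.94, 159.86, 180, 180, 180].

INTERFACE

Orientations are given as [roll, pitch, yaw] about the fixed x, y, z axes, in that order (R = Rz(yaw) Ry(pitch) Rx(roll)).
In Python, from bench import sense, snapshot, camera_params, hand_in, hold_point_z gives the robot as it stands.
- The arm moves only by the tool servo_tool, never from a script. Its argument "motion" is a list of rows, each a list of 7 numbers: the finger opening in mm, from 0 to 85.4, then the shift along the tool's x, y, z in mm, then the turn, a rotation vector about the tool's x, y, z in rad. A call has 1 to 10 rows; each row shifts and turns the pose as measured when the row begins, along the tool's axes as they then stand; what a row does not reach is not made up. A row lasts 1/10 s, in which the tool goes at most 50 mm and 8.59 degrees, less where a joint would pass 70% of its speed; a pose out of reach is approached as far as the arm can. A call with a gripper value outside its range is refused whole. The fingers move at their own pace and stop on an object; "force" is the grip in N (left out, the last holds). Time passes only in rows, so rows that do not move let the fingers close. It gives the time, the measured TCP pose, the force and the opening at its end, in the units of the state.
- sense(): the state, without advancing time (a new reading comes with each control period).
- snapshot(name): name is "side" or "top" or "wrist"; returns the picture (400x640x3 uint8, blue, green, red); there is no depth.
- camera_params(name): a dict with "fx", "fy", "cx", "cy" (pixels), "R" (3x3) and "t" (3): a world point X has camera coordinates R X + t; the wrist camera has in their place "tool_from_camera" (4x4, takes a point from camera to tool coordinates, whose origin is the TCP and whose axes are the flange's). Camera axes: x right, y down, z forward; pixel columns grow to the right and rows downward; lengths in mm; the calibration is good to about 2 mm. A picture is of the moment at which its call begins: read the wrist's pose just before it. camera_params takes no time and is no camera call.
- hand_in(): hands the job in, once; it reports no verdict.
The state is a dict: "time": time; "joint_pos": joint angles; "qd": joint speeds; "joint_efforts": joint torques, N m; "tool_pos": TCP position; "tcp_rot": TCP orientation; "ft_force": force on the tool from outside, world axes, zero at the start; "wrist_torque": the same for the moment, N m; "finger_gap": finger opening in mm.
Only numpy, scipy, OpenCV 4.12 (cv2) and the standard library are available. Lean on these libraries where they do the work, as an engineer would, in place of code of your own. Each camera call takes 0.05 s, during which the arm holds its last target. There are 200 camera calls.

TASK

Set the pipe length gauge on the bench: with a fingertip gently press down the yellow pad in the middle of the blue slide to free its brake and, keeping it pressed, push the slide along the rail until it butts against the red stop with the white stripe; never drag it against the brake. Then let the pad spring back up so that the slide is held there, and move clear. Nothing needs gripping: do not squeeze or force the slide, and leave the tin, the brass coupling and the wrench where they stand.

Things in the scene. Friction and masses are not known exactly. Their poses are not given: they have to be found in the camera images.
- gauge: the fixed length gauge: grey base plate 120 x 480 x 6 mm carrying an aluminium T-rail 44 mm wide whose top is 30 mm above the bench. Origin on the bench under the middle of the rail; its y axis runs along the rail, x across it (a white scale lies on its -x side), z up. It lies anywhere within +-26 degrees of parallel to world y
- slide (a joint): position of the blue slide along the gauge's y axis (m), 0 with its middle at the rail's middle, positive towards gauge +y. Brake on: it takes some 9 to 15 N to drag it (not allowed). Brake off: it runs with about 1 N and does not spring back. The stops block it
- slide_centre (a point): middle of the blue slide, 36 mm above the bench. The slide is 60 mm wide (gauge x) and 84 mm long (gauge y), so its end faces lie 42 mm from this point. At each end stands an upright cheek 12 mm thick, 60 mm wide, its top 66 mm above the bench; the space between the cheeks is 60 mm long and open to both sides (gauge x). A steel paddle 6 mm thick sticks out 34 mm from its gauge +x side, up to 34 mm high
- pad_top (a point): centre of the top face of the yellow pad between the cheeks, 52 mm above the bench when up. The face is flat, 48 mm (gauge x) x 56 mm (gauge y)
- pad (a joint): how far the yellow pad is pressed down (m): about 0 up (brake on), 0.008 fully down. A spring holds it up: it starts to move at about 9 N and is fully down at about 11 N; the brake is off from 1 mm down, press at least 3 mm to be sure
- marked_stop_top (a point): centre of the top face of the red stop with a white stripe, fixed astride the rail at either end: block 60 mm (gauge x) x 20 mm (gauge y), top 60 mm above the bench. The slide butts against it when slide_centre is 52 mm from it horizontally
- plain_stop_top (a point): centre of the top face of the dark steel stop at the other end of the rail, same shape and size; not the one wanted
- tin_centre (a point): centre (half-way up) of a loose standing tin, 68 mm across, 80 mm high; leave alone
- coupling_centre (a point): centre (half-way up) of a loose standing brass pipe coupling, 44 mm across, 45 mm high; leave alone
- wrench: a loose steel wrench 170 mm long lying on the bench beyond the gauge, its x axis along its length, origin at the underside of its middle; leave alone

How it is judged:
By the outcome, as a careful person would: the job done as asked, in the order asked, and still so for the second after the job is handed in, with the robot touching nothing.
It also fails if it takes over 35 s, if anything falls off the work surface, if the arm or the gripper's body presses on something with over 40 N, if the wrist force passes 120 N, or if a joint passes its speed limit or range.

## Working session

There is one attempt and no reset: what is moved stays moved. The work goes in short steps, Python scripts to look and compute and a tool call to move; the robot and the scene stay as the last step left them, time stands still between calls to the robot, and variables do not carry over. Pictures are saved under pics/ and viewed, about 8 in all and at most 12, crops included, and the job is handed in when it is done.

Besides the shell and the picture viewer there is one more tool, called as name(argument=value, ...) on one line, values as JSON. servo_tool: Moves the arm, as the interface text tells. Its arguments: {"type":"object","properties":{"motion":{"type":"array"},"force":{"type":"number"}},"required":["motion"]}

```bash
mkdir -p pics
python3 - <<'E'
from bench import *
import cv2, numpy as np
s=sense(); print(s)
for n in("top","side"):
    im=snapshot(n); cv2.imwrite(f"pics/{n}0.png",im); print(n,camera_params(n))
print(camera_params("wrist"))
E
```

```text
{'time': 0.0, 'joint_pos': array([ 5.96794364e+01,  7.51559620e+00,  8.53308852e+01,  1.03773977e-04,
        8.72622074e+01, -4.89269303e+00]), 'qd': array([-0.12833974, -0.06452687, -0.03222475,  0.0082815 , -0.05022296,
        0.01773487]), 'joint_efforts': array([ 1.47638848e-04, -5.69449604e+01, -5.00518441e+01, -5.21433394e-04,
        1.59176567e-02, -2.90329092e-05]), 'tool_pos': array([257.31347227, 541.39674193, 230.22396473]), 'tcp_rot': array([-1.79891716e+02, -9.37331485e-03,  1.54572116e+02]), 'ft_force': array([-1.01561573, -0.08187622,  0.05087123]), 'wrist_torque': array([-0.02262196, -0.06820209, -0.07522375]), 'finger_gap': 85.63408158201969}
top {'fx': 421.48610559713796, 'fy': 421.48610559713796, 'cx': 318.20180658664634, 'cy': 194.99792478590732, 'R': array([[-0.12965965, -0.99153417,  0.0069546 ],
       [-0.96718157,  0.12492326, -0.22125546],
       [ 0.21851356, -0.03541427, -0.97519109]]), 't': array([ 79.88080061, 601.98537229, 707.48985491])}
side {'fx': 397.28328405261675, 'fy': 397.28328405261675, 'cx': 313.948177102334, 'cy': 197.67124602633845, 'R': array([[-0.73639575, -0.67628848, -0.01884679],
       [-0.41059205,  0.46887824, -0.78202773],
       [ 0.53771319, -0.56814355, -0.62295861]]), 't': array([430.91205241, 285.51386771, 528.63744318])}
{'fx': 343.5248315709508, 'fy': 343.5248315709508, 'cx': 324.319263782111, 'cy': 202.4696713088282, 'tool_from_camera': array([[-5.29583069e-04, -9.57290096e-01, -2.89128676e-01,
         7.33630545e+01],
       [ 9.99998899e-01, -1.06139506e-04, -1.48022740e-03,
        -6.12762103e-01],
       [ 1.38631905e-03, -2.89129141e-01,  9.57289098e-01,
        -1.41829678e+02],
       [ 0.00000000e+00,  0.00000000e+00,  0.00000000e+00,
         1.00000000e+00]])}
```

View pics/top0.png

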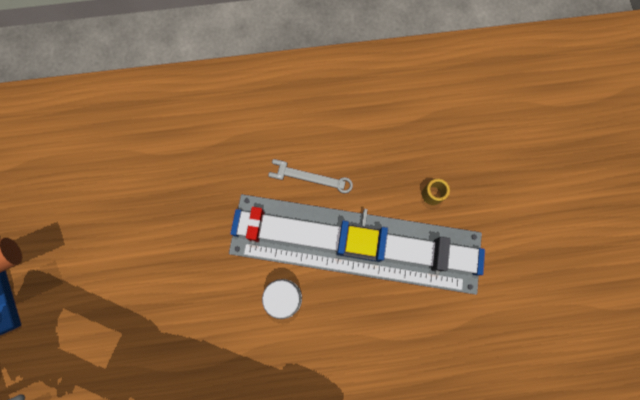

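View pics/side0.png

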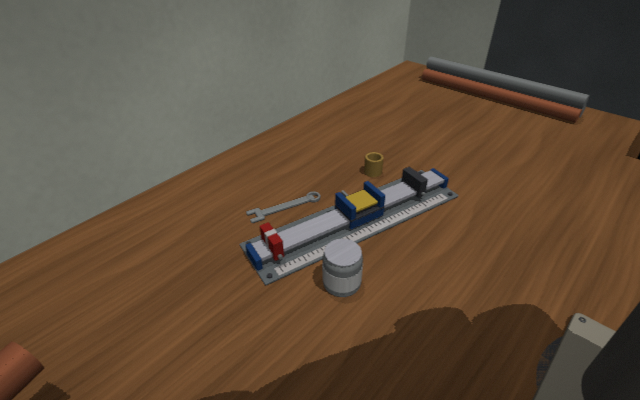

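```bash
cat > h.py <<'E'
import cv2, numpy as np
from bench import *
def blob(im,lo,hi,roi=None,k=1):
    m=cv2.inRange(cv2.cvtColor(im,cv2.COLOR_BGR2HSV),lo,hi)
    if roi: z=np.zeros_like(m); x0,y0,x1,y1=roi; z[y0:y1,x0:x1]=255; m&=z
    n,l,s,c=cv2.connectedComponentsWithStats(m)
    o=np.argsort(-s[1:,4])[:k]+1
    return [(c[i],s[i]) for i in o]
def ray(p,uv):
    d=np.array([(uv[0]-p["cx"])/p["fx"],(uv[1]-p["cy"])/p["fy"],1])
    R=np.array(p["R"]); return -R.T@p["t"], R.T@d
def plane(p,uv,z):
    o,d=ray(p,uv); return o+d*(z-o[2])/d[2]
def tri(rs):
    A=[];b=[]
    for o,d in rs:
        d=d/np.linalg.norm(d); P=np.eye(3)-np.outer(d,d); A.append(P); b.append(P@o)
    return np.linalg.lstsq(np.vstack(A),np.hstack(b),rcond=None)[0]
def wristcam():
    from scipy.spatial.transform import Rotation as Ro
    s=sense(); p=dict(camera_params("wrist")); T=np.array(p["tool_from_camera"])
    W=np.eye(4); W[:3,:3]=Ro.from_euler("xyz",s["tcp_rot"],degrees=True).as_matrix(); W[:3,3]=s["tool_pos"]
    C=np.linalg.inv(W@T); p["R"]=C[:3,:3]; p["t"]=C[:3,3]; return p
E
python3 - <<'E'
from h import *
Y=((20,120,80),(32,255,255))
P={n:camera_params(n) for n in("top","side")}
I={n:cv2.imread(f"pics/{n}0.png") for n in P}
rois={"top":(340,220,390,265),"side":(335,180,385,225)}
ys=[blob(I[n],*Y,rois[n])[0] for n in P]; print(ys)
print("pad tri",tri([ray(P[n],y[0]) for n,y in zip(P,ys)]), [plane(P[n],y[0],52) for n,y in zip(P,ys)])
for lab,a,b in(("mark",(255,224),None),("plain",(442,254),None)):
    print(lab,plane(P["top"],a,60))
for (lo,hi) in [((0,150,60),(8,255,255))]:
    print([ (c.round(1),s) for c,s in blob(I["top"],lo,hi,(230,195,280,260),4)],[ (c.round(1),s) for c,s in blob(I["side"],lo,hi,(240,215,300,275),4)])
print("tin",plane(P["top"],(281,299),80))
cv2.imwrite("pics/c.png",np.hstack([cv2.resize(I["top"][195:275,220:300],(400,400)),cv2.resize(I["side"][205:285,235:315],(400,400))]))
E
```

```text
[(array([361.81525626, 240.7318236 ]), array([345, 226,  34,  31, 839], dtype=int32)), (array([361.49473684, 199.64473684]), array([346, 190,  32,  22, 380], dtype=int32))]
pad tri [514.9640837  -67.78475556  48.99532142] [array([515.28226602, -66.99303772,  52.        ]), array([512.20094091, -65.10401753,  52.        ])]
mark [569.82568178 122.78734269  60.        ]
plain [ 472.19457741 -205.73114507   60.        ]
[(array([252.3, 233. ]), array([246, 226,  13,  15, 152], dtype=int32)), (array([256.1, 212.8]), array([250, 207,  14,  13, 136], dtype=int32))] [(array([276.1, 245.1]), array([268, 234,  16,  26, 226], dtype=int32)), (array([265.3, 226.8]), array([259, 222,  14,  11,  89], dtype=int32)), (array([261., 234.]), array([261, 234,   1,   1,   1], dtype=int32))]
tin [431.72404056  88.82042029  80.        ]
```

View pics/c.png

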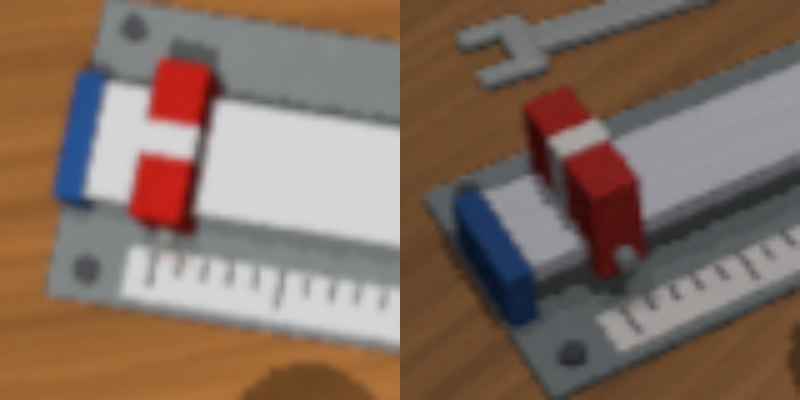

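servo_tool(motion=[[0, 0, 0, 0, 0, 0, -0.08], [0, 0, 0, 0, 0, 0, -0.08], [0, -30, -36, 0, 0, 0, 0], [0, -30, -36, 0, 0, 0, 0], [0, -30, -36, 0, 0, 0, 0], [0, -30, -36, 0, 0, 0, 0], [0, -30, -36, 0, 0, 0, 0], [0, -30, -36, 0, 0, 0, 0], [0, -30, -36, 0, 0, 0, 0], [0, -30, -36, 0, 0, 0, 0]])

```text
time: 1.1
tool_pos: [409.3, 189.8, 224.4]
tcp_rot: [-179.4, -0.3, 164.7]
ft_force: [1.2, 0.8, -0.9]
finger_gap: 0.0
```

servo_tool(motion=[[0, -28, -36, 0, 0, 0, 0], [0, -28, -36, 0, 0, 0, 0], [0, -28, -36, 10, 0, 0, 0], [0, -28, -36, 10, 0, 0, 0], [0, -28, -36, 20, 0, 0, 0], [0, -20, -27, 20, 0, 0, 0.02], [0, 0, 0, 10, 0, 0, 0], [0, 0, 0, 0, 0, 0, 0]])

```text
time: 1.9
tool_pos: [510.2, -67.9, 152.7]
tcp_rot: [-179.4, -0.3, 163.1]
ft_force: [-0.2, 0.5, -0.6]
finger_gap: -0.2
```

Run:
```python
from h import *
p=wristcam(); im=snapshot("wrist"); cv2.imwrite("pics/w1.png",im)
import pickle; pickle.dump(p,open("w1.pkl","wb")); s=sense(); print(s["tool_pos"],s["tcp_rot"],s["ft_force"])
```

```text
[510.49541172 -67.74881544 153.51125596] [-179.41795475   -0.21416492  163.16603502] [-0.50776584  0.47717639 -0.96601842]
```

View pics/w1.png

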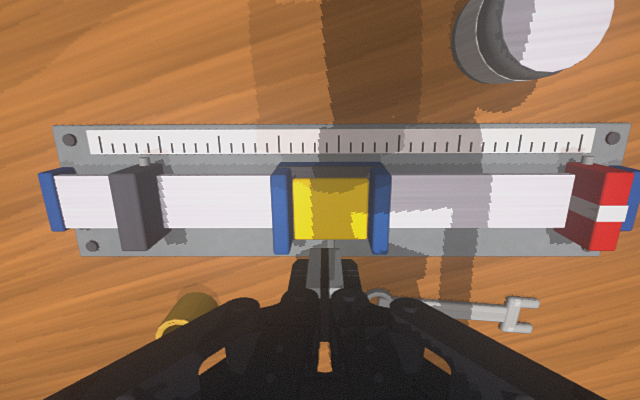

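Run:
```python
from h import *
import pickle; p=pickle.load(open("w1.pkl","rb")); im=cv2.imread("pics/w1.png")
(c,s),=blob(im,(20,120,60),(34,255,255),(270,160,390,255)); print(c,s)
P=camera_params("top"); S=camera_params("side")
bb=(s[0]+s[2]/2,s[1]+s[3]/2)
print("pad",plane(p,bb,52), tri([ray(p,bb),ray(P,(361.8,240.7))]), tri([ray(p,bb),ray(P,(361.8,240.7)),ray(S,(361.5,199.6))]))
a,b=plane(p,(53,127),6),plane(p,(630,124),6); d=(b-a)[:2]; print("gauge y yaw",np.degrees(np.arctan2(d[1],d[0])),np.hypot(*d))
m=tri([ray(P,(253.6,222.4)),ray(S,(271,232.6))]); print("mark tri",m, plane(P,(253.6,222.4),60),plane(S,(271,232.6),60))
cv2.imwrite("pics/w1c.png",cv2.resize(im[150:270,540:640],(500,600)))
```

```text
[330.12210936 208.1586341 ] [ 292  178   77   62 4627]
pad [515.10730618 -66.69987663  52.        ] [515.39488131 -66.92292301  51.17675455] [515.16862221 -67.35203025  49.59107932]
gauge y yaw 73.4337247476331 474.13424653973107
mark tri [574.25568427 125.94047444  56.81286821] [573.09215799 125.03481613  60.        ] [572.27640933 128.41520336  60.        ]
```

View pics/w1c.png

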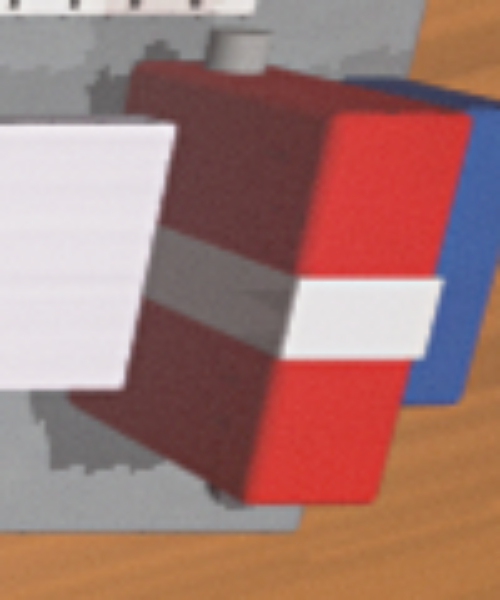

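servo_tool(motion=[[0, -4, 2, 20, -0.01, 0, 0], [0, 0, 0, 20, 0, 0, 0], [0, 0, 0, 20, 0, 0, 0], [0, 0, 0, 20, 0, 0, 0], [0, 0, 0, 10, 0, 0, 0], [0, 0, 0, 0, 0, 0, 0]])

```text
time: 2.55
tool_pos: [518.0, -60.4, 67.6]
tcp_rot: [179.9, 0.3, 163.7]
ft_force: [0.5, -0.6, 0.0]
finger_gap: -0.1
```

Run:
```python
from h import *
import pickle; p=pickle.load(open("w1.pkl","rb"))
print("mark wrist",plane(p,(612.4,213.6),60))
for i in range(3): s=sense(); print(s["tool_pos"],s["tcp_rot"],s["ft_force"])
```

```text
mark wrist [573.69455467 125.49616618  60.        ]
[517.95983501 -60.44708346  67.58063063] [179.86481187   0.28475641 163.71806759] [ 0.47859991 -0.56240305  0.03826064]
[517.95983501 -60.44708346  67.58063063] [179.86481187   0.28475641 163.71806759] [ 0.47859991 -0.56240305  0.03826064]
[517.95983501 -60.44708346  67.58063063] [179.86481187   0.28475641 163.71806759] [ 0.47859991 -0.56240305  0.03826064]
```

servo_tool(motion=[[0, 0, -5, 6, 0, 0, 0], [0, 0, 0, 4, 0, 0, 0], [0, 0, 0, 2, 0, 0, 0], [0, 0, 0, 2, 0, 0, 0]])

```text
time: 2.95
tool_pos: [519.1, -65.1, 56.7]
tcp_rot: [179.8, 0.6, 163.8]
ft_force: [-0.3, 1.0, 0.1]
finger_gap: -0.2
```

servo_tool(motion=[[0, 0, 0, 2, 0, 0, 0], [0, 0, 0, 2, 0, 0, 0], [0, 0, 0, 1, 0, 0, 0]])

```text
time: 3.25
tool_pos: [519.8, -65.5, 52.0]
tcp_rot: [179.8, 0.7, 163.8]
ft_force: [-2.1, 0.7, 8.3]
finger_gap: -0.2
```

servo_tool(motion=[[0, 0, 0, 2, 0, 0, 0], [0, 0, 0, 2, 0, 0, 0], [0, 0, 0, 2, 0, 0, 0]])

```text
time: 3.55
tool_pos: [519.9, -65.5, 48.1]
tcp_rot: [179.8, 0.6, 163.8]
ft_force: [-5.3, 0.1, 9.1]
finger_gap: -0.4
```

servo_tool(motion=[[0, 0.5, 0, 1.5, 0, 0, 0], [0, 0.5, 0, 0.5, 0, 0, 0]])

```text
time: 3.75
tool_pos: [519.9, -65.5, 47.9]
tcp_rot: [179.8, 0.7, 163.8]
ft_force: [-3.3, 0.6, 9.6]
finger_gap: -0.2
```

servo_tool(motion=[[0, 0.5, 0, 3, 0, 0, 0], [0, 0, 0, 3, 0, 0, 0]])

```text
time: 3.95
tool_pos: [520.0, -65.5, 44.2]
tcp_rot: [179.8, 0.8, 163.8]
ft_force: [-6.9, 0.9, 10.0]
finger_gap: -0.3
```

servo_tool(motion=[[0, 0, 2, 1.3, 0, 0, 0], [0, 0, 4, 1.3, 0, 0, 0], [0, 0, 5, 1.3, 0, 0, 0]])

```text
time: 4.25
tool_pos: [523.1, -55.2, 44.0]
tcp_rot: [179.9, 0.7, 163.8]
ft_force: [-8.1, 1.0, 14.3]
finger_gap: -0.0
```

Run:
```python
from h import *
im=[cv2.resize(snapshot(n)[y:y+110,x:x+140],(400,314)) for n,x,y in(("top",300,190),("side",295,150))]
cv2.imwrite("pics/m1.png",np.hstack(im)); s=sense();print(s["ft_force"],s["tool_pos"])
```

```text
[-7.66747881  2.92305929 14.16923854] [523.33661456 -54.57429256  43.94749789]
```

View pics/m1.png

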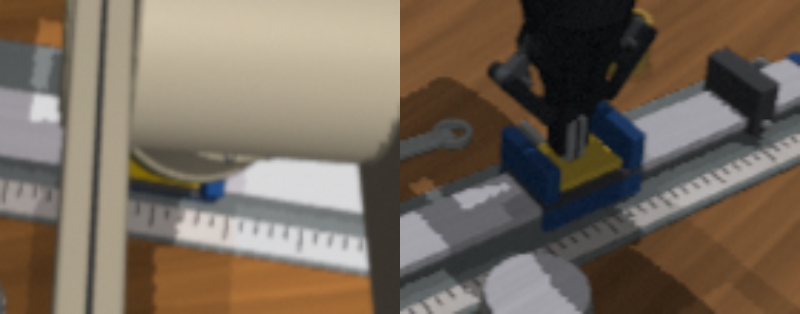

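servo_tool(motion=[[0, 1, 4, 0.5, 0, 0, 0], [0, 1, 6, 0.7, 0, 0, 0], [0, 0.5, 6, 0.7, 0, 0, 0], [0, 0, 6, 0.7, 0, 0, 0]])

```text
time: 4.75
tool_pos: [529.6, -33.2, 46.6]
tcp_rot: [179.9, 1.0, 163.8]
ft_force: [-6.6, 0.5, 9.4]
finger_gap: 0.2
```

servo_tool(motion=[[0, 0.5, 6, 1.8, 0, -0.005, 0], [0, 0.5, 6, 1.5, 0, -0.005, 0], [0, 0.5, 6, 1.2, 0, 0, 0], [0, 0.5, 6, 1.2, 0, 0, 0]])

```text
time: 5.15
tool_pos: [536.8, -9.0, 45.5]
tcp_rot: [179.8, 1.8, 163.8]
ft_force: [-4.1, -0.7, 9.6]
finger_gap: -0.0
```

servo_tool(motion=[[0, 0.3, 6, 1.4, 0, 0.008, 0], [0, 0.3, 6, 1.4, 0, 0.008, 0], [0, 0.3, 6, 1.3, 0, 0.008, 0], [0, 0.3, 6, 1.3, 0, 0, 0], [0, 0.3, 6, 1.3, 0, 0, 0], [0, 0.3, 6, 1.3, 0, 0, 0]])

```text
time: 5.75
tool_pos: [547.8, 27.8, 44.4]
tcp_rot: [179.8, 0.5, 163.8]
ft_force: [-5.0, -0.4, 8.7]
finger_gap: -0.1
```

Run:
```python
from h import *
im=snapshot("side")[150:290,220:400]
cv2.imwrite("pics/m2.png",cv2.resize(im,(720,560))); s=sense();print(s["ft_force"],s["tool_pos"],s["tcp_rot"])
```

```text
[-5.09219881  2.58469622  9.42902197] [548.03142603  28.6907977   44.44665029] [179.7442613    0.52511332 163.79786841]
```

View pics/m2.png

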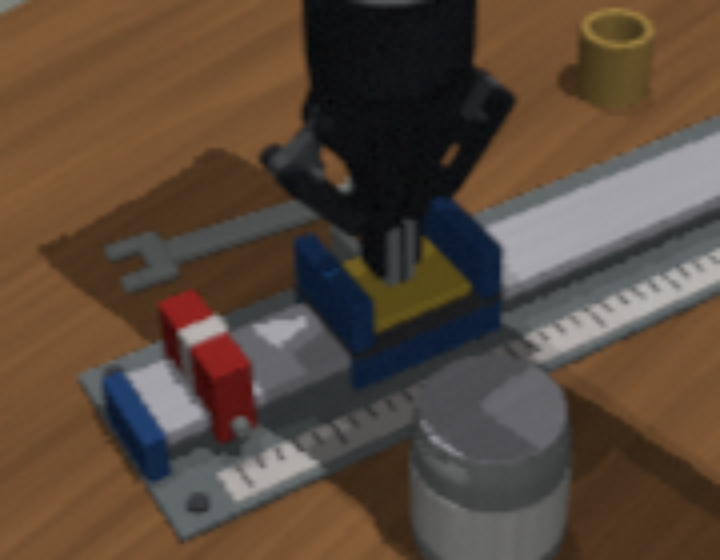

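servo_tool(motion=[[0, 0.3, 6, 1.4, 0, 0, 0], [0, 0.3, 6, 1.4, 0, 0, 0], [0, 0.3, 6, 1.3, 0, 0, 0], [0, 0.3, 6, 1.3, 0, 0, 0], [0, 0.3, 6, 1.3, 0, 0, 0], [0, 0.3, 4, 1.3, 0, 0, 0]])

```text
time: 6.4
tool_pos: [558.6, 64.0, 44.0]
tcp_rot: [179.6, 0.7, 163.8]
ft_force: [-5.1, 1.9, 10.8]
finger_gap: -0.2
```

servo_tool(motion=[[0, 0.3, 3, 1.3, 0, 0, 0], [0, 0.3, 3, 1.3, 0, 0, 0], [0, 0.3, 3, 1.3, 0, 0, 0], [0, 0.3, 2, 1.3, 0, 0, 0]])

```text
time: 6.8
tool_pos: [562.4, 76.8, 44.0]
tcp_rot: [179.5, 0.8, 163.9]
ft_force: [-3.9, -0.3, 11.1]
finger_gap: -0.1
```

servo_tool(motion=[[0, 0.3, 2, 1.3, 0, 0, 0], [0, 0.3, 2, 1.3, 0, 0, 0]])

```text
time: 7.0
tool_pos: [564.2, 79.9, 44.1]
tcp_rot: [179.6, 1.0, 163.9]
ft_force: [-3.5, -5.8, 10.2]
finger_gap: -0.0
```

servo_tool(motion=[[0, 0, 2, 1.3, 0, 0, 0], [0, 0, 2, 1.3, 0, 0, 0]])

```text
time: 7.2
tool_pos: [566.4, 82.2, 44.0]
tcp_rot: [179.7, 1.1, 163.9]
ft_force: [-4.9, -4.8, 10.0]
finger_gap: 0.2
```

Run:
```python
from h import *
im=snapshot("side")[190:290,230:360]
cv2.imwrite("pics/m3.png",cv2.resize(im,(780,600),interpolation=cv2.INTER_CUBIC)); s=sense();print(s["ft_force"],s["tool_pos"],s["tcp_rot"])
```

```text
[-5.31975962 -4.05362087 10.10771169] [566.5798831   82.35249742  44.0616727 ] [179.72918233   1.11585983 163.88217487]
```

View pics/m3.png

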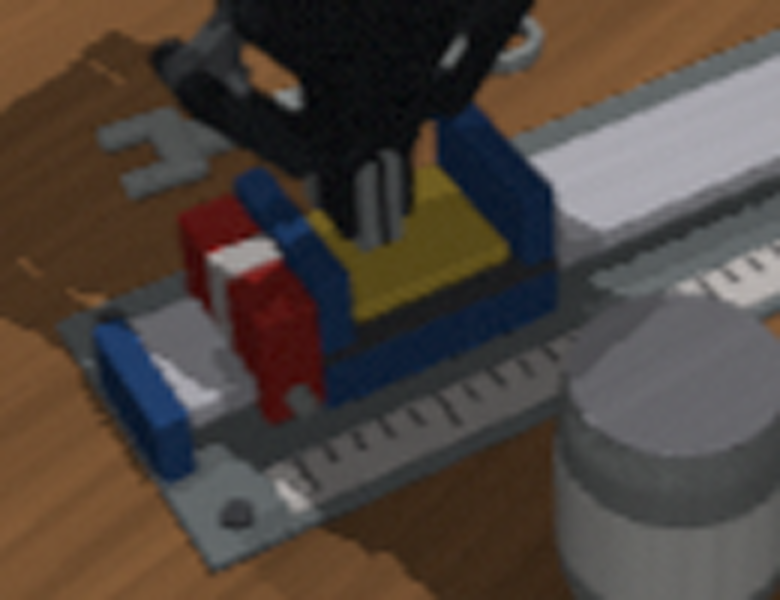

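servo_tool(motion=[[0, 0.5, 0.5, -2, 0, 0, 0], [0, 0.3, 0.3, -4, 0, 0, 0], [0, 0, 0, -6, 0, 0, 0], [0, 0, 0, -10, 0, 0, 0], [0, 0, 0, -20, 0, 0, 0], [0, 0, 0, -40, 0, 0, 0], [0, 0, 0, -40, 0, 0, 0], [0, 0, 0, -20, 0, 0, 0], [0, 0, 0, 0, 0, 0, 0]])

```text
time: 8.15
tool_pos: [562.8, 82.7, 194.3]
tcp_rot: [179.8, 1.1, 163.9]
ft_force: [0.3, -0.3, -0.4]
finger_gap: -0.1
```

Run:
```python
from h import *
im=snapshot("side")[190:290,230:360]; w=snapshot("wrist"); 
cv2.imwrite("pics/m4.png",np.hstack([cv2.resize(im,(400,308),interpolation=cv2.INTER_CUBIC),cv2.resize(w,(400,250))[:,:] if 0 else cv2.copyMakeBorder(cv2.resize(w,(400,250)),0,58,0,0,0)])); s=sense();print(s["time"],s["ft_force"],s["tool_pos"],s["qd"].round(2))
cv2.imwrite("pics/w2.png",w)
p=wristcam()
(c,st),=blob(w,(20,120,60),(34,255,255)); 
print(st,plane(p,(st[0]+st[2]/2,st[1]+st[3]/2),52))
```

```text
8.25 [ 0.48044915 -0.08541339 -0.86148381] [561.29642554  82.57759769 190.7382722 ] [-0.2   1.68  2.26 -0.05 -0.32 -0.04]
[ 283  155   67   56 3602] [555.58019005  76.51179624  52.        ]
```

View pics/m4.png

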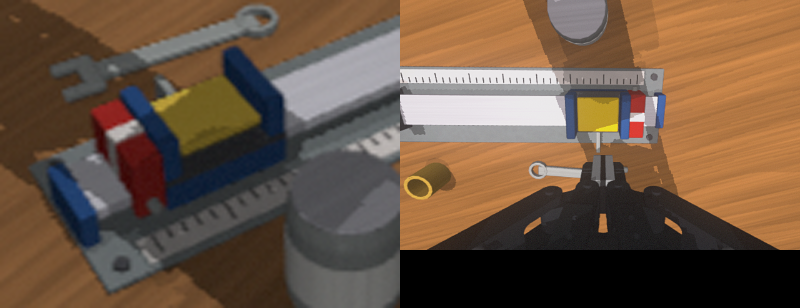

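Run:
```python
import cv2
w=cv2.imread("pics/w2.png"); cv2.imwrite("pics/w2c.png",cv2.resize(w[135:235,310:430],(720,600),interpolation=cv2.INTER_CUBIC))
```

```text
(no output)
```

View pics/w2c.png

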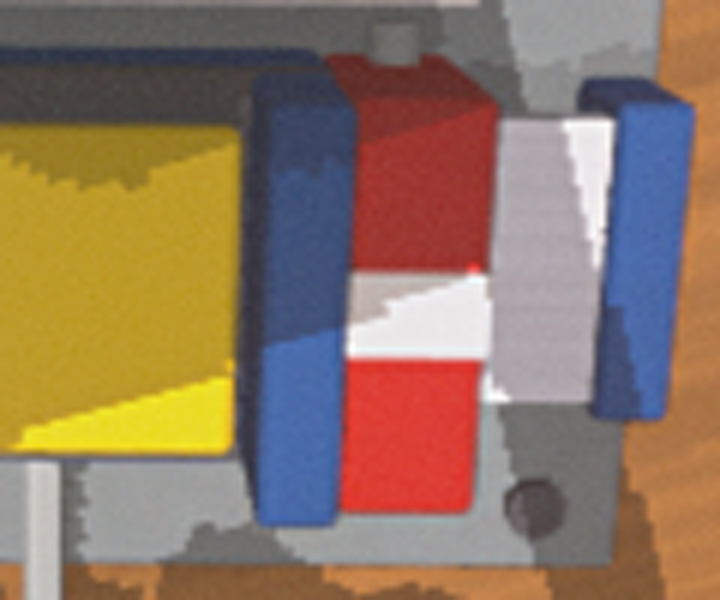

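The cheek lies flush against the red stop with no gap, and the pad is up and untouched. I'm handing the job in.

```bash
python3 -c "
from bench import *
print(hand_in())"
```

```text
the job is handed in; nothing more can be done
None
```

The slide now sits against the red stop with the white stripe, held by its brake. I pressed the pad down with the shut fingertips at about 10 N (briefly up to 14 N). Keeping it pressed, I pushed the slide about 149 mm until the sideways force rose to about 6 N at the stop. Then I lifted straight up to about 190 mm and handed in at 8.3 s on the robot's clock.

**Butted:** the last close-up shows the slide's cheek flush against the stop with no gap. The measured distance from pad centre to stop centre is 52.2 mm, against 52 mm nominal.

**Pad and clearance:** the pad looks up again, and the force on the tool is about zero.

**Other objects:** the tin, coupling and wrench look untouched in the pictures; I did not measure their positions again.

**Small disagreements:**
- The line from pad to stop came out about 3° off the rail direction in the last wrist measurement. The arm was still settling then and calibration is good to about 2 mm.
- A sideways force of up to about 8 N across the rail showed while pressing; I eased it as I went, and it never rose above that.

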